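# Jack up one side of the orbital shaker and hold it there

## Task

The two rubber feet on the yellow-lug side of the white orbital shaker are to be changed. Stand the red lever jack upright on the bench with its round saddle centred under the lift pad of that lug, then pump the handle down to its stop so that the jack alone lifts that side off the bench, and finish while still holding the handle down, as the jack sinks when it is let go. Do not drag the shaker along the bench, and leave the two spare feet where they are.

Things in the scene. Friction and masses are not known exactly. Their poses are not given: they have to be found in the camera images.
- shaker: White orbital shaker, loose on 4 rubber feet (32 wide, 24 high, centred at x +-80, y +-85 mm), 3.6 kg +-15 %. Origin: bench level under its middle. At yaw 0 the panel faces -x, the yellow lug is on the +y side. Housing 200 (x) x 210 (y), underside 22, top 80 mm; platform 206 x 216, rails up to 115 mm. Lug: 50 wide, from the housing side (bracket to y 110) out to y 166 mm, at 45 to 54 mm height.
- lift_pad (a point): The marked lift point: centre of the lower face of the steel pad (18 mm across) under the yellow lug, 38 mm above the bench at the start, at (0, 141, 38) mm in the shaker's frame. A black ring 32 mm across with a centre dot on top of the lug marks the same point from above, at 54 mm height. Axes as the shaker.
- far_side (a point): Point at bench level midway between the two far feet, at (0, -85, 0) mm in the shaker's frame; the shaker tips about these feet.
- near_foot_front (a point): Bottom of the foot on the lug side next to the front panel, at (-80, 85, 0) mm in the shaker's frame.
- near_foot_back (a point): Bottom of the other foot on the lug side, at (+80, 85, 0) mm in the shaker's frame.
- jack: Red lever toe jack, loose, 0.82 kg. Origin: underside of its sole plate. Own +x points to toe and saddle, the handle stretches to -x. Sole plate x -123 to +92, 74 wide (y), 8 mm thick. Guide column x -5 to +25, 36 wide (y), up to 91 mm: grip the jack here, fingers on its two y sides. Cheeks with the handle pivot behind it: x -49 to -3, 35 wide, up to 64 mm.
- jack_column (a point): Point in the jack's guide column to grip, at (10, 0, 60) mm in the jack's frame; axes as the jack.
- saddle (a point): Centre of the saddle's black face on the toe, at (77, 0, 26.5) mm in the jack's frame with the handle up. A steel rim 46 mm across outside, 40 mm inside, stands 3 mm above the face (29.5 mm above the bench with the handle up, so it passes under the 38 mm pad). The toe ends 100 mm from the jack's origin.
- pump_handle (a joint): Handle angle, rad: 0 fully up (sprung there), 0.56 down at its stop. Pivot at (-35, 0, 52) mm in the jack's frame, axis along the jack's y; at 0 the bar rises 0.58 rad above level towards -x, at 0.56 it is about level. The saddle rises 55 mm per rad (31 mm at the stop). No ratchet: let go, it springs back and the saddle sinks. 1 to 2 N at the grip moves it unloaded, 5 to 8 N loaded.
- handle_grip (a point): Point on the axis of the black rubber grip (25 mm thick, round), 180 mm from the pivot; the grip runs from 108 to 212 mm. It is about 150 mm above the bench when up and 56 mm when down.
- spare_foot_0: Spare foot: black tapered rubber plug, 29 mm wide, 24 mm high, on the bench at the far left. Origin at its underside. Bystander.
- spare_foot_1: Smaller spare foot: black tapered rubber plug, 23 mm wide, 22 mm high, beside it. Origin at its underside. Bystander.

How it is judged:
On the way:
1. the jack stands upright on the bench, handle up, with the saddle under the lift pad (centres within 10 mm) (horizontal distance between saddle and lift_pad below 0.01 m and height (world z) of jack below 0.004 m and angle between jack's own z axis and vertical below 0.05 rad and value of joint pump_handle below 0.12 rad and height (world z) of lift_pad below 0.042 m and linear speed of jack below 0.02 m/s), for 0.2 s.
At the end, for the whole second after the job is handed in: Fingers hold the handle down (over 0.50 of 0.56 rad, over 1.5 N). Jack upright, saddle within 12 mm of the lift pad, carrying the shaker (over 6 N) alone. Pad above 51 mm, both near feet over 8 mm off the bench, far feet on it and shifted under 25 mm, at rest (value of joint pump_handle above 0.5 rad and contact force between the fingers and jack above 1.5 N and contact force between jack and shaker above 6 N and contact force between each of the arm, the fingers and shaker below 0.5 N and horizontal distance between saddle and lift_pad below 0.012 m and height (world z) of lift_pad above 0.051 m and height (world z) of each of near_foot_front, near_foot_back above 0.008 m and height (world z) of far_side below 0.004 m and angle between jack's own z axis and vertical below 0.06 rad and linear speed of shaker below 0.02 m/s and distance of far_side from where it was at the start of the episode below 0.025 m); the arm keeps its last pose, push and grip.
It fails at once if the shaker is dragged more than 30 mm along the bench (distance of far_side from where it was at the start of the episode above 0.03 m).
It fails at once if a spare foot is moved more than 30 mm (distance of any of spare_foot_0, spare_foot_1 from where it was at the start of the episode above 0.03 m).
It also fails if it takes over 54 s, if anything falls off the work surface, if the arm or the gripper's body presses on something with over 40 N, if the wrist force passes 120 N, or if a joint passes its speed limit or range.

## Robot

A 6-joint arm with a two-finger parallel gripper is mounted at the origin on a cart in front of the work surface, level with it; the furniture and walls round the work are solid. World frame = base frame: x ahead of the robot, y to its left, z up, the work surface at z = 0. Lengths are in m, angles in rad, forces in N, time in s.
With the tool pointing down it reaches from about 0.375 to 0.825 m from the base axis. Payload 5.5 kg.
Tool frame: the origin (TCP) lies midway between the tips of the shut fingers; the grasp point (between the pads) lies 19 mm behind it (tcp_to_grasp is the distance from the TCP to the grasp point, in m); z points along the fingers, y is the line along which they close (so a half turn about z gives the same grasp; the last joint's range is limited). The gripper opens to 85 mm and grips with 20 to 120 N. Pads are 22 mm wide; open, the fingers measure 114 mm over their backs; the gripper's body (76 mm by 85 mm) begins 54 mm behind the grasp point. The pads swing forward as they close: fully open they stand 13 mm farther back than shut.
Start: joints at [-1.267, 0.314, -0.047, 1.21, 0, 1.571], TCP at [0.179, -0.573, 0.231] pointing down, gripper open.
Joint ranges: [-2.67, 2.67], [-0.69, 1.73], [-1.03, 1.25], [-2.08, 2.16], [-1.42, 1.45], [-3.14, 3.14]. Speed limits (rad/s): [2.39, 2.39, 3.01, 3.14, 3.14, 3.14].

## Interface

Orientations are given as a unit quaternion [x, y, z, w].
In Python, from workcell import * gives the robot as it stands.
- The arm moves only by the tool play_rows, never from a script. Its argument "plan" is a list of rows, each an object of numbers: "claw": the opening, from 0 (shut) to 1 (fully open); "dx", "dy", "dz": the shift along the tool's x, y, z each as a share of 30 mm, from -1 to 1; "yaw": the turn about the tool's z as a share of 5 degrees, from -1 to 1. In form: [{"claw": .., "dx": .., "dy": .., "dz": .., "yaw": ..}, ...]. A call has exactly 8 rows; each row shifts and turns the commanded pose from where the row before left it, along the tool's axes as they then stand; what a row does not reach is not made up. A row lasts 1/12 s, in which the tool goes at most 41.7 mm and 7.16 degrees, less where a joint would pass 70% of its speed; a pose out of reach is approached as far as the arm can. A call with a number of a shift or a turn outside -1 to 1 is refused whole. A call with a gripper value outside its range is refused whole. The fingers move at their own pace and stop on an object; "newtons" is the grip in N (left out, the last holds). Time passes only in rows, so rows that do not move let the fingers close, or fill a call up. It gives the time, the measured TCP pose, the force, the opening and the grip force at its end, in the units of the state.
- state(): the state, without advancing time (a new reading comes with each control period).
- grab_frame(name): name is "scene" or "top" or "wrist"; returns the picture (420x560x3 uint8, red, green, blue); there is no depth.
- calibration(name): a dict with "vertical_fov" (degrees; the focal length in pixels is half the picture's height over the tangent of half this angle, whatever the lens; pixels are square), "cx", "cy" (the principal point, pixels), "rvec" (rotation vector, rad) and "tvec" (3), from world to camera coordinates, as OpenCV has them; the wrist camera has in their place "tool_from_camera" (4x4, takes a point from camera to tool coordinates, whose origin is the TCP and whose axes are the flange's). Camera axes: x right, y down, z forward; pixel columns grow to the right and rows downward; lengths in m; the calibration is good to about 2 mm. A picture is of the moment at which its call begins: read the wrist's pose just before it. calibration takes no time and is no camera call.
- hand_in(): hands the job in; it is judged then, once.
Trained networks look in the newest picture that a camera, given by its name, has taken for a name from the list of things; names that differ only in an ending like _2 or _b are one class to them, and where a whole thing is asked for, a point or a joint stands for the part that bears it (a point fixed in the world has none). Each returns a list of dicts, best first, with "p" (0 to 1); they miss things now and then, are a little off and sometimes report something else, mostly with a low value. They report only what shows in the picture. A call takes as long as a camera call.
- recognise(target, camera): "at" ([column, row] in pixels, amid what is visible of it).
The state is a dict: "time_s": time; "q": joint angles; "qd": joint speeds; "tau": joint torques, N m; "ee_pos": TCP position; "eef_rot": TCP orientation; "force": force on the tool from outside, world axes, zero at the start; "torque": the same for the moment, N m; "gripper_width": finger opening in m; "grasp_force": force on a finger pad.
Only numpy, scipy, OpenCV 4.12 (cv2) and the standard library are available. Lean on these libraries where they do the work, as an engineer would, in place of code of your own. Each camera call takes 0.05 s, during which the arm holds its last target. There are 200 camera calls.

## Working session

There is one attempt and no reset: what is moved stays moved. The work goes in short steps, Python scripts to look and compute and a tool call to move; the robot and the scene stay as the last step left them, time stands still between calls to the robot, and variables do not carry over. Pictures are saved under pics/ and viewed, at most 10 in all, crops included, and the job is handed in when it is done.

Besides the shell and the picture viewer there is one more tool, called as name(argument=value, ...) on one line, values as JSON. play_rows: Moves the arm, as the interface text tells. Its arguments: {"type":"object","properties":{"plan":{"type":"array"},"newtons":{"type":"number"}},"required":["plan"]}

```bash
mkdir -p pics; ls; python3 - <<'E'
from workcell import *
import cv2
for n in ["scene","top"]:
    cv2.imwrite(f"pics/{n}0.png",grab_frame(n)[:,:,::-1])
    c=calibration(n);print(n,c)
    for t in ["shaker","lift_pad","jack","jack_column","saddle","handle_grip","spare_foot_0"]:
        print(t,[(r["at"],round(r["p"],2)) for r in recognise(t,n)[:2]])
print(calibration("wrist"));print(state())
E
```

```text
pics
scene {'vertical_fov': 45.90713644016562, 'cx': 284.8779013505462, 'cy': 204.5463067369492, 'rvec': array([ 0.86018588, -2.40857662,  1.22800942]), 'tvec': array([0.4036267 , 0.29409822, 1.06143162])}
shaker [([346.3, 189.3], 0.73)]
lift_pad [([344.7, 189.0], 0.84), ([218.9, 279.9], 0.53)]
jack [([249.4, 278.3], 0.97)]
jack_column [([248.3, 282.4], 0.77)]
saddle [([271.7, 253.3], 0.46), ([343.4, 187.7], 0.15)]
handle_grip [([218.0, 279.2], 0.57)]
spare_foot_0 [([191.9, 269.5], 0.47)]
top {'vertical_fov': 42.37533548378384, 'cx': 271.3179584826784, 'cy': 209.54985652523683, 'rvec': array([ 2.15065827, -2.16112805,  0.13689057]), 'tvec': array([0.01371595, 0.52073592, 1.28432487])}
shaker [([376.1, 219.4], 0.66)]
lift_pad [([378.4, 224.0], 0.87)]
jack [([200.9, 232.0], 0.89), ([379.3, 222.4], 0.65)]
jack_column [([197.0, 230.2], 0.9)]
saddle [([237.5, 222.8], 0.75)]
handle_grip [([146.1, 235.7], 0.78), ([200.9, 230.7], 0.62)]
spare_foot_0 [([180.3, 172.7], 0.53)]
{'vertical_fov': 70.4797216577924, 'cx': 277.7135773754772, 'cy': 210.03821211851567, 'tool_from_camera': array([[ 1.26
[... 308 characters left out ...]
  1.00000000e+00]])}
{'time_s': 0.8, 'q': array([-1.26699225e+00,  3.13445912e-01, -4.70764477e-02,  1.21021438e+00,
       -1.85383023e-05,  1.57080913e+00]), 'qd': array([-0.00104527, -0.00012948,  0.001448  , -0.00063362,  0.0007995 ,
       -0.00013952]), 'tau': array([ 1.36630904e-03, -5.39380860e+01,  3.40037942e+01,  9.50672620e-04,
       -1.39785152e-04, -3.06161368e-06]), 'ee_pos': array([ 0.1794869 , -0.57252958,  0.23134229]), 'eef_rot': array([ 9.88486021e-01,  1.51312214e-01, -4.65361229e-06,  3.08550033e-05]), 'force': array([-0.46301423,  0.04118956,  0.5378977 ]), 'torque': array([0.07602711, 0.02699331, 0.0206933 ]), 'grasp_force': 0.0, 'gripper_width': 0.08549578031190955}
```

```bash
python3 - <<'E'
import cv2
a=cv2.imread("pics/top0.png")[110:350,100:500]
cv2.imwrite("pics/top0c.png",cv2.resize(a,(800,480),interpolation=cv2.INTER_CUBIC))
E
```

```text
(no output)
```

View pics/top0c.png

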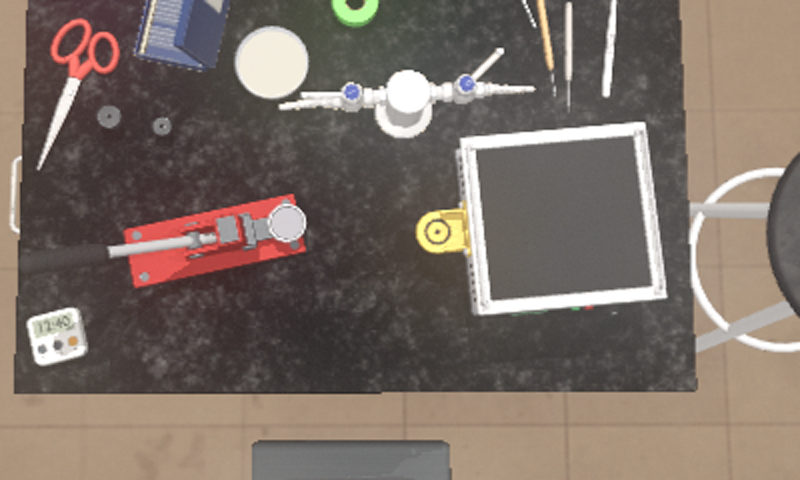

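View pics/scene0.png

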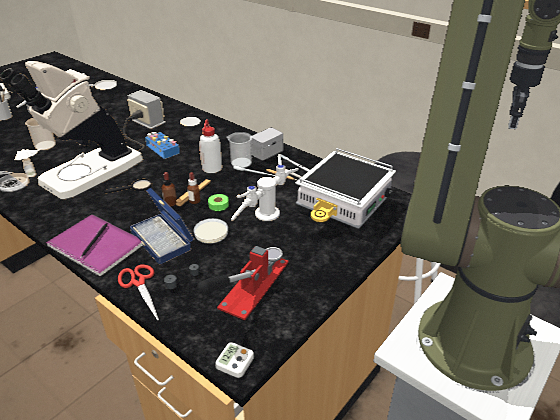

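Top view: ring on the lug at full-picture (318.5, 226), saddle at (243.5, 221.5), column near (214, 226), spare feet near (154, 168) and (181, 173). The shaker's rails show clearly. The scene view agrees, with the jack upright and its handle up.

```bash
cat > h.py <<'E'
from workcell import *
import numpy as np, cv2
from scipy.spatial.transform import Rotation as R
def cam(n, st=None):
    c=calibration(n); f=210/np.tan(np.radians(c["vertical_fov"]/2))
    if n=="wrist":
        T=np.eye(4);T[:3,:3]=R.from_quat(st["eef_rot"]).as_matrix();T[:3,3]=st["ee_pos"]
        W=np.linalg.inv(T@c["tool_from_camera"])
        return f,c["cx"],c["cy"],W[:3,:3],W[:3,3]
    return f,c["cx"],c["cy"],cv2.Rodrigues(c["rvec"])[0],c["tvec"]
def ray(n,px,z,st=None):
    f,cx,cy,Rm,t=cam(n,st)
    d=Rm.T@np.array([(px[0]-cx)/f,(px[1]-cy)/f,1]); o=-Rm.T@t
    return o+d*(z-o[2])/d[2]
def proj(n,P,st=None):
    f,cx,cy,Rm,t=cam(n,st); p=np.atleast_2d(P)@Rm.T+t
    return np.c_[f*p[:,0]/p[:,2]+cx,f*p[:,1]/p[:,2]+cy]
def tool(st=None):
    st=st or state(); return st["ee_pos"],R.from_quat(st["eef_rot"]).as_matrix()
E
python3 - <<'E'
from h import *
np.set_printoptions(precision=4,suppress=True)
c=lambda u,v:(100+u/2,110+v/2)
print("ring",ray("top",c(437,232),.054)); 
print("saddle",ray("top",c(287,223),.0295))
print("grip end",ray("top",(146,235.7),.11))
for p in [(457,138),(645,123),(666,297),(480,314)]: print("rail",ray("top",c(*p),.115))
for p in [(293,194),(307,249),(124,231),(136,288)]: print("sole",ray("top",c(*p),.008))
for p in [(109,116),(162,126)]: print("foot",ray("top",c(*p),.024))
E
```

```text
ring [ 0.4781 -0.1011  0.054 ]
saddle [0.4923 0.079  0.0295]
grip end [0.4524 0.2966 0.11  ]
rail [ 0.5804 -0.1204  0.115 ]
rail [ 0.5969 -0.3369  0.115 ]
rail [ 0.3974 -0.3525  0.115 ]
rail [ 0.3794 -0.1426  0.115 ]
sole [0.5307 0.0727 0.008 ]
sole [0.4622 0.0554 0.008 ]
sole [0.4856 0.2813 0.008 ]
sole [0.4153 0.2651 0.008 ]
foot [0.6269 0.2996 0.024 ]
foot [0.614  0.2338 0.024 ]
```

```bash
cat >> h.py <<'E'
def ang():
    p,M=tool(); return p,np.degrees(np.arctan2(M[1,0],M[0,0])),np.degrees(np.arccos(-M[2,2]))
def plan(p,a,targets):
    """targets: (xyz, heading deg of tool x, rows); prints compact rows"""
    for q,b,n in targets:
        q=np.array(q); 
        for i in range(n):
            d=(q-p)/n/.03; x=np.radians(a+(b-a)*i/n)
            print(np.round([d@[np.cos(x),np.sin(x),0],d@[np.sin(x),-np.cos(x),0],-d[2],-(b-a)/n/5],2).tolist())
        p,a=q,b; print('--')
E
python3 - <<'E'
from h import *
p,a,t=ang();print(p,a,t)
plan(p,a,[([.42,-.32,.23],-20,16),([.478,.144,.20],-77.6,16)])
E
```

```text
[ 0.1794869  -0.57252958  0.23134229] 17.405957888944165 0.0035757107511951037
[0.64, -0.35, 0.0, 0.47]
[0.62, -0.38, 0.0, 0.47]
[0.6, -0.4, 0.0, 0.47]
[0.59, -0.43, 0.0, 0.47]
[0.57, -0.45, 0.0, 0.47]
[0.55, -0.47, 0.0, 0.47]
[0.53, -0.5, 0.0, 0.47]
[0.51, -0.52, 0.0, 0.47]
[0.49, -0.54, 0.0, 0.47]
[0.47, -0.56, 0.0, 0.47]
[0.44, -0.58, 0.0, 0.47]
[0.42, -0.59, 0.0, 0.47]
[0.4, -0.61, 0.0, 0.47]
[0.37, -0.63, 0.0, 0.47]
[0.34, -0.64, 0.0, 0.47]
[0.32, -0.65, 0.0, 0.47]
--
[-0.22, -0.95, 0.06, 0.72]
[-0.28, -0.93, 0.06, 0.72]
[-0.33, -0.92, 0.06, 0.72]
[-0.39, -0.89, 0.06, 0.72]
[-0.45, -0.87, 0.06, 0.72]
[-0.5, -0.84, 0.06, 0.72]
[-0.55, -0.8, 0.06, 0.72]
[-0.6, -0.77, 0.06, 0.72]
[-0.65, -0.73, 0.06, 0.72]
[-0.69, -0.69, 0.06, 0.72]
[-0.73, -0.64, 0.06, 0.72]
[-0.77, -0.59, 0.06, 0.72]
[-0.81, -0.54, 0.06, 0.72]
[-0.84, -0.49, 0.06, 0.72]
[-0.87, -0.44, 0.06, 0.72]
[-0.9, -0.38, 0.06, 0.72]
--
```

play_rows(plan=[{"claw":1,"dx":0.64,"dy":-0.35,"dz":0,"yaw":0.47},{"claw":1,"dx":0.62,"dy":-0.38,"dz":0,"yaw":0.47},{"claw":1,"dx":0.6,"dy":-0.4,"dz":0,"yaw":0.47},{"claw":1,"dx":0.59,"dy":-0.43,"dz":0,"yaw":0.47},{"claw":1,"dx":0.57,"dy":-0.45,"dz":0,"yaw":0.47},{"claw":1,"dx":0.55,"dy":-0.47,"dz":0,"yaw":0.47},{"claw":1,"dx":0.53,"dy":-0.5,"dz":0,"yaw":0.47},{"claw":1,"dx":0.51,"dy":-0.52,"dz":0,"yaw":0.47}])

```text
time_s: 1.47
ee_pos: [0.3004, -0.4454, 0.2314]
eef_rot: [1.0, -0.013, 0.0, 0.0]
force: [0.8, 0.0, 0.7]
gripper_width: 0.0856
grasp_force: 0.0
```

play_rows(plan=[{"claw":1,"dx":0.49,"dy":-0.54,"dz":0,"yaw":0.47},{"claw":1,"dx":0.47,"dy":-0.56,"dz":0,"yaw":0.47},{"claw":1,"dx":0.44,"dy":-0.58,"dz":0,"yaw":0.47},{"claw":1,"dx":0.42,"dy":-0.59,"dz":0,"yaw":0.47},{"claw":1,"dx":0.4,"dy":-0.61,"dz":0,"yaw":0.47},{"claw":1,"dx":0.37,"dy":-0.63,"dz":0,"yaw":0.47},{"claw":1,"dx":0.34,"dy":-0.64,"dz":0,"yaw":0.47},{"claw":1,"dx":0.32,"dy":-0.65,"dz":0,"yaw":0.47}])

```text
time_s: 2.13
ee_pos: [0.4212, -0.3191, 0.2315]
eef_rot: [0.984, -0.176, 0.0, 0.0]
force: [0.5, -0.0, 1.1]
gripper_width: 0.0854
grasp_force: 0.0
```

play_rows(plan=[{"claw":1,"dx":-0.22,"dy":-0.95,"dz":0.06,"yaw":0.72},{"claw":1,"dx":-0.28,"dy":-0.93,"dz":0.06,"yaw":0.72},{"claw":1,"dx":-0.33,"dy":-0.92,"dz":0.06,"yaw":0.72},{"claw":1,"dx":-0.39,"dy":-0.89,"dz":0.06,"yaw":0.72},{"claw":1,"dx":-0.45,"dy":-0.87,"dz":0.06,"yaw":0.72},{"claw":1,"dx":-0.5,"dy":-0.84,"dz":0.06,"yaw":0.72},{"claw":1,"dx":-0.55,"dy":-0.8,"dz":0.06,"yaw":0.72},{"claw":1,"dx":-0.6,"dy":-0.77,"dz":0.06,"yaw":0.72}])

```text
time_s: 2.8
ee_pos: [0.3498, -0.2142, 0.225]
eef_rot: [0.944, -0.323, 0.012, -0.068]
force: [-0.3, -1.3, 0.1]
gripper_width: 0.0855
grasp_force: 0.0
```

play_rows(plan=[{"claw":1,"dx":-0.65,"dy":-0.73,"dz":0.06,"yaw":0.72},{"claw":1,"dx":-0.69,"dy":-0.69,"dz":0.06,"yaw":0.72},{"claw":1,"dx":-0.73,"dy":-0.64,"dz":0.06,"yaw":0.72},{"claw":1,"dx":-0.77,"dy":-0.59,"dz":0.06,"yaw":0.72},{"claw":1,"dx":-0.81,"dy":-0.54,"dz":0.06,"yaw":0.72},{"claw":1,"dx":-0.84,"dy":-0.49,"dz":0.06,"yaw":0.72},{"claw":1,"dx":-0.87,"dy":-0.44,"dz":0.06,"yaw":0.72},{"claw":1,"dx":-0.9,"dy":-0.38,"dz":0.06,"yaw":0.72}])

```text
time_s: 3.47
ee_pos: [0.1791, -0.1094, 0.2499]
eef_rot: [0.868, -0.474, 0.01, -0.148]
force: [0.1, -0.2, 0.4]
gripper_width: 0.0852
grasp_force: 0.0
```

```bash
python3 - <<'E'
from h import *
st=state();print(st["time_s"],st["q"],ang())
cv2.imwrite("pics/w1.png",grab_frame("wrist")[:,:,::-1])
for t in ["jack_column","saddle","lift_pad"]:
    print(t,[(r["at"],round(r["p"],2)) for r in recognise(t,"wrist")[:2]])
E
```

```text
3.4667 [-0.98443543 -0.38457049 -0.70958517  1.3701419   0.27133636  3.1406162 ] (array([ 0.17912914, -0.10937318,  0.24989982]), np.float64(-56.34967779531428), np.float64(17.0648232170329))
jack_column [([74.7, 189.9], 0.88), ([23.5, 281.1], 0.48)]
saddle [([80.1, 149.3], 0.72), ([119.3, 11.1], 0.25)]
lift_pad [([121.0, 13.8], 0.73)]
```

View pics/w1.png

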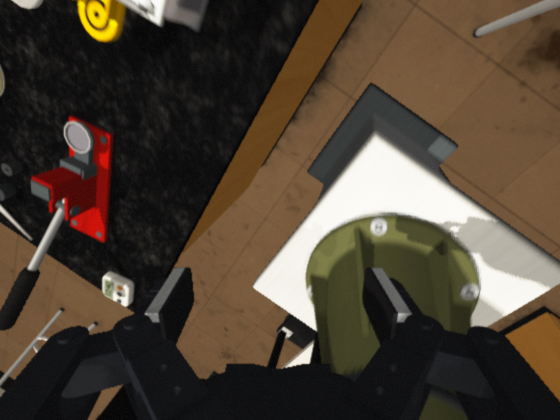

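Joint 6 ran to its limit (I had the turn sense wrong), so the wrist tilted and the view shows the jack at left (72, 180) and the lug at (100, 20). I'll turn the other way, to tool x toward the handle.

play_rows(plan=[{"claw":1,"dx":0,"dy":0,"dz":0,"yaw":-1},{"claw":1,"dx":0,"dy":0,"dz":0,"yaw":-1},{"claw":1,"dx":0.3,"dy":-0.4,"dz":0,"yaw":-1},{"claw":1,"dx":0.3,"dy":-0.4,"dz":0,"yaw":-1},{"claw":1,"dx":0.4,"dy":-0.4,"dz":0,"yaw":-1},{"claw":1,"dx":0.5,"dy":-0.4,"dz":0,"yaw":-1},{"claw":1,"dx":0.5,"dy":-0.4,"dz":0,"yaw":-1},{"claw":1,"dx":0.5,"dy":-0.4,"dz":0,"yaw":-1}])

```text
time_s: 4.33
ee_pos: [0.2832, -0.0947, 0.2704]
eef_rot: [0.978, -0.145, 0.06, -0.136]
force: [-0.3, 0.1, -0.4]
gripper_width: 0.0854
grasp_force: 0.0
```

```bash
python3 - <<'E'
from h import *
st=state();print(st["time_s"],st["q"],ang())
p,a,t=ang()
plan(p,a,[([.42,.05,.22],60,16),([.478,.144,.15],102.4,8)])
E
```

```text
4.3333 [-0.65216155 -0.2875082  -0.60165166  1.28385826  0.2962303   2.77982436] (array([ 0.28315914, -0.09468814,  0.27037678]), np.float64(-17.517072125646706), np.float64(17.042074938221816))
[0.18, -0.37, 0.1, -0.97]
[0.21, -0.36, 0.1, -0.97]
[0.24, -0.34, 0.1, -0.97]
[0.27, -0.32, 0.1, -0.97]
[0.29, -0.29, 0.1, -0.97]
[0.32, -0.27, 0.1, -0.97]
[0.34, -0.24, 0.1, -0.97]
[0.36, -0.21, 0.1, -0.97]
[0.37, -0.18, 0.1, -0.97]
[0.39, -0.15, 0.1, -0.97]
[0.4, -0.11, 0.1, -0.97]
[0.41, -0.08, 0.1, -0.97]
[0.41, -0.04, 0.1, -0.97]
[0.41, -0.01, 0.1, -0.97]
[0.41, 0.03, 0.1, -0.97]
[0.41, 0.06, 0.1, -0.97]
--
[0.46, 0.01, 0.29, -1.06]
[0.46, 0.06, 0.29, -1.06]
[0.45, 0.1, 0.29, -1.06]
[0.44, 0.14, 0.29, -1.06]
[0.42, 0.18, 0.29, -1.06]
[0.41, 0.22, 0.29, -1.06]
[0.38, 0.25, 0.29, -1.06]
[0.36, 0.29, 0.29, -1.06]
--
```

```bash
python3 - <<'E'
from h import *
np.set_printoptions(precision=3,suppress=True)
p,M=tool();print(M,np.degrees(np.arctan2(M[1,2],M[0,2])))
E
```

```text
[[ 0.951 -0.268  0.156]
 [-0.3   -0.921  0.248]
 [ 0.078 -0.283 -0.956]] 57.72695114001019
```

```bash
cat >> h.py <<'E'
def mplan(targets):
    """(xyz, total yaw deg about tool z, rows) from the measured pose, any tilt"""
    p,M=tool()
    for q,w,n in targets:
        d=(np.array(q)-p)/n/.03; Rz=R.from_euler('z',w/n,degrees=True).as_matrix()
        for i in range(n):
            print(np.round((M.T@d).tolist()+[w/n/5],2).tolist()); M=M@Rz
        p=np.array(q); print('--')
    print(M)
E
python3 - <<'E'
from h import *
np.set_printoptions(precision=3,suppress=True)
mplan([([.42,.05,.26],-40,8),([.26,.41,.26],-80,16)])
E
```

```text
[0.36, -0.7, 0.28, -1.0]
[0.42, -0.66, 0.28, -1.0]
[0.47, -0.62, 0.28, -1.0]
[0.53, -0.58, 0.28, -1.0]
[0.57, -0.53, 0.28, -1.0]
[0.62, -0.48, 0.28, -1.0]
[0.66, -0.42, 0.28, -1.0]
[0.69, -0.36, 0.28, -1.0]
--
[-0.03, -0.81, 0.13, -1.0]
[0.04, -0.81, 0.13, -1.0]
[0.11, -0.8, 0.13, -1.0]
[0.18, -0.79, 0.13, -1.0]
[0.25, -0.77, 0.13, -1.0]
[0.32, -0.75, 0.13, -1.0]
[0.38, -0.72, 0.13, -1.0]
[0.44, -0.68, 0.13, -1.0]
[0.5, -0.64, 0.13, -1.0]
[0.55, -0.59, 0.13, -1.0]
[0.6, -0.54, 0.13, -1.0]
[0.65, -0.49, 0.13, -1.0]
[0.69, -0.43, 0.13, -1.0]
[0.72, -0.37, 0.13, -1.0]
[0.75, -0.3, 0.13, -1.0]
[0.77, -0.24, 0.13, -1.0]
--
[[-0.244  0.957  0.156]
 [ 0.948  0.201  0.248]
 [ 0.206  0.209 -0.956]]
```

play_rows(plan=[{"claw":1,"dx":0.36,"dy":-0.7,"dz":0.28,"yaw":-1},{"claw":1,"dx":0.42,"dy":-0.66,"dz":0.28,"yaw":-1},{"claw":1,"dx":0.47,"dy":-0.62,"dz":0.28,"yaw":-1},{"claw":1,"dx":0.53,"dy":-0.58,"dz":0.28,"yaw":-1},{"claw":1,"dx":0.57,"dy":-0.53,"dz":0.28,"yaw":-1},{"claw":1,"dx":0.62,"dy":-0.48,"dz":0.28,"yaw":-1},{"claw":1,"dx":0.66,"dy":-0.42,"dz":0.28,"yaw":-1},{"claw":1,"dx":0.69,"dy":-0.36,"dz":0.28,"yaw":-1}])

```text
time_s: 5.0
ee_pos: [0.4207, 0.0509, 0.2596]
eef_rot: [0.969, 0.199, 0.103, -0.107]
force: [0.7, 0.2, -0.1]
gripper_width: 0.0857
grasp_force: 0.0
```

play_rows(plan=[{"claw":1,"dx":-0.03,"dy":-0.81,"dz":0.13,"yaw":-1},{"claw":1,"dx":0.04,"dy":-0.81,"dz":0.13,"yaw":-1},{"claw":1,"dx":0.11,"dy":-0.8,"dz":0.13,"yaw":-1},{"claw":1,"dx":0.18,"dy":-0.79,"dz":0.13,"yaw":-1},{"claw":1,"dx":0.25,"dy":-0.77,"dz":0.13,"yaw":-1},{"claw":1,"dx":0.32,"dy":-0.75,"dz":0.13,"yaw":-1},{"claw":1,"dx":0.38,"dy":-0.72,"dz":0.13,"yaw":-1},{"claw":1,"dx":0.44,"dy":-0.68,"dz":0.13,"yaw":-1}])

```text
time_s: 5.67
ee_pos: [0.3393, 0.2315, 0.261]
eef_rot: [0.843, 0.518, 0.133, -0.066]
force: [-0.0, 0.2, -1.0]
gripper_width: 0.0855
grasp_force: 0.0
```

play_rows(plan=[{"claw":1,"dx":0.5,"dy":-0.64,"dz":0.13,"yaw":-1},{"claw":1,"dx":0.55,"dy":-0.59,"dz":0.13,"yaw":-1},{"claw":1,"dx":0.6,"dy":-0.54,"dz":0.13,"yaw":-1},{"claw":1,"dx":0.65,"dy":-0.49,"dz":0.13,"yaw":-1},{"claw":1,"dx":0.69,"dy":-0.43,"dz":0.13,"yaw":-1},{"claw":1,"dx":0.72,"dy":-0.37,"dz":0.13,"yaw":-1},{"claw":1,"dx":0.75,"dy":-0.3,"dz":0.13,"yaw":-1},{"claw":1,"dx":0.77,"dy":-0.24,"dz":0.13,"yaw":-1}])

```text
time_s: 6.33
ee_pos: [0.2593, 0.4121, 0.2619]
eef_rot: [0.615, 0.775, 0.148, -0.016]
force: [0.7, 0.4, -0.8]
gripper_width: 0.0856
grasp_force: 0.0
```

```bash
python3 - <<'E'
from h import *
np.set_printoptions(precision=3,suppress=True)
st=state();print(st["time_s"],st["q"],ang());p,M=tool();print(M)
mplan([(p+[-.13,-.205,0],0,8)])
E
```

```text
6.3333 [ 1.009 -0.167 -0.546  0.894  0.     2.35 ] (array([0.259, 0.412, 0.262]), np.float64(104.4508865280748), np.float64(17.075079991035878))
[[-0.244  0.957  0.156]
 [ 0.947  0.201  0.249]
 [ 0.207  0.209 -0.956]]
[-0.68, -0.69, -0.3, 0.0]
[-0.68, -0.69, -0.3, 0.0]
[-0.68, -0.69, -0.3, 0.0]
[-0.68, -0.69, -0.3, 0.0]
[-0.68, -0.69, -0.3, 0.0]
[-0.68, -0.69, -0.3, 0.0]
[-0.68, -0.69, -0.3, 0.0]
[-0.68, -0.69, -0.3, 0.0]
--
[[-0.244  0.957  0.156]
 [ 0.947  0.201  0.249]
 [ 0.207  0.209 -0.956]]
```

play_rows(plan=[{"claw":1,"dx":-0.68,"dy":-0.69,"dz":-0.3,"yaw":0},{"claw":1,"dx":-0.68,"dy":-0.69,"dz":-0.3,"yaw":0},{"claw":1,"dx":-0.68,"dy":-0.69,"dz":-0.3,"yaw":0},{"claw":1,"dx":-0.68,"dy":-0.69,"dz":-0.3,"yaw":0},{"claw":1,"dx":-0.68,"dy":-0.69,"dz":-0.3,"yaw":0},{"claw":1,"dx":-0.68,"dy":-0.69,"dz":-0.3,"yaw":0},{"claw":1,"dx":-0.68,"dy":-0.69,"dz":-0.3,"yaw":0},{"claw":1,"dx":-0.68,"dy":-0.69,"dz":-0.3,"yaw":0}])

```text
time_s: 7.0
ee_pos: [0.1312, 0.2089, 0.2625]
eef_rot: [0.617, 0.774, 0.142, -0.016]
force: [-4.8, -8.2, 22.7]
gripper_width: 0.0856
grasp_force: 0.0
```

```bash
python3 - <<'E'
from h import *
np.set_printoptions(precision=3,suppress=True)
st=state();print(st["time_s"],st["q"],ang());p,M=tool();print(M)
E
```

```text
7.0 [ 1.01  -0.689 -0.812  1.16   0.     2.355] (array([0.131, 0.209, 0.263]), np.float64(104.09034150060451), np.float64(16.457464894427407))
[[-0.239  0.959  0.151]
 [ 0.95   0.199  0.24 ]
 [ 0.2    0.2   -0.959]]
```

play_rows(plan=[{"claw":1,"dx":0,"dy":0,"dz":0,"yaw":0},{"claw":1,"dx":0,"dy":0,"dz":0,"yaw":0},{"claw":1,"dx":-0.3,"dy":-0.3,"dz":-0.13,"yaw":0},{"claw":1,"dx":-0.3,"dy":-0.3,"dz":-0.13,"yaw":0},{"claw":1,"dx":-0.3,"dy":-0.3,"dz":-0.13,"yaw":0},{"claw":1,"dx":-0.3,"dy":-0.3,"dz":-0.13,"yaw":0},{"claw":1,"dx":0,"dy":0,"dz":0,"yaw":0},{"claw":1,"dx":0,"dy":0,"dz":0,"yaw":0}])

```text
time_s: 7.67
ee_pos: [0.1224, 0.1939, 0.2664]
eef_rot: [0.619, 0.776, 0.123, -0.014]
force: [-0.4, -0.2, -0.4]
gripper_width: 0.0854
grasp_force: 0.0
```

```bash
python3 - <<'E'
from h import *
np.set_printoptions(precision=3,suppress=True)
st=state();print(st["time_s"],st["q"],ang(),st["force"]);p,M=tool();print(M)
E
```

```text
7.6667 [ 1.008 -0.687 -0.792  1.218  0.     2.355] (array([0.122, 0.194, 0.266]), np.float64(103.69151908907382), np.float64(14.217588660698182)) [-0.373 -0.184 -0.412]
[[-0.233  0.964  0.131]
 [ 0.957  0.203  0.208]
 [ 0.174  0.174 -0.969]]
```

```bash
python3 - <<'E'
from h import *
np.set_printoptions(precision=3,suppress=True)
st=dict(ee_pos=np.array([.17913,-.10937,.2499]),eef_rot=np.array([.868,-.474,.01,-.148]))
f,cx,cy,Rm,t=cam("wrist",st);o=-Rm.T@t
print(o)
for px in [(306,270),(481,290),(330,225),(478,262),(310,300),(320,360)]:
    d=Rm.T@np.array([(px[0]-cx)/f,(px[1]-cy)/f,1]); s=-(o[:2]@d[:2])/(d[:2]@d[:2]); q=o+s*d; print(px,q,np.hypot(*q[:2]))
# scene view of base drum, radius/z probes
for r,z in [(.1,.1),(.1,.2),(.1,.3),(.07,.3),(.07,.4)]:
    print(r,z,proj("scene",[[0,r,z],[r,0,z],[0,-r,z]]).round().tolist())
E
```

```text
[ 0.202 -0.212  0.376]
(306, 270) [0.108 0.04  0.031] 0.11564373551639624
(481, 290) [-0.045 -0.098  0.064] 0.10835559186761204
(330, 225) [ 0.089  0.04  -0.131] 0.09757328692305593
(478, 262) [-0.045 -0.11   0.021] 0.1192806363761456
(310, 300) [0.091 0.04  0.08 ] 0.0996144582187512
(320, 360) [0.065 0.036 0.156] 0.07430935360425701
0.1 0.1 [[465.0, 341.0], [438.0, 287.0], [502.0, 283.0]]
0.1 0.2 [[477.0, 305.0], [448.0, 252.0], [515.0, 247.0]]
0.1 0.3 [[490.0, 263.0], [458.0, 212.0], [529.0, 208.0]]
0.07 0.3 [[497.0, 254.0], [473.0, 218.0], [524.0, 215.0]]
0.07 0.4 [[513.0, 206.0], [486.0, 173.0], [541.0, 170.0]]
```

play_rows(plan=[{"claw":1,"dx":-0.44,"dy":-0.44,"dz":-0.25,"yaw":0},{"claw":1,"dx":-0.44,"dy":-0.44,"dz":-0.25,"yaw":0},{"claw":1,"dx":-0.44,"dy":-0.44,"dz":-0.25,"yaw":0},{"claw":1,"dx":-0.44,"dy":-0.44,"dz":-0.25,"yaw":0},{"claw":1,"dx":-0.44,"dy":-0.44,"dz":-0.22,"yaw":0},{"claw":1,"dx":-0.44,"dy":-0.44,"dz":-0.22,"yaw":0},{"claw":1,"dx":0,"dy":0,"dz":0,"yaw":0},{"claw":1,"dx":0,"dy":0,"dz":0,"yaw":0}])

```text
time_s: 8.33
ee_pos: [0.0983, 0.1554, 0.2932]
eef_rot: [0.622, 0.779, 0.078, -0.009]
force: [-0.5, 0.1, 0.3]
gripper_width: 0.0852
grasp_force: 0.0
```

```bash
python3 - <<'E'
from h import *
np.set_printoptions(precision=3,suppress=True)
st=state();print(st["time_s"],st["q"],ang(),st["force"]);p,M=tool();print(M)
E
```

```text
8.3333 [ 1.005 -0.687 -0.713  1.389  0.001  2.353] (array([0.098, 0.155, 0.293]), np.float64(103.14838927429342), np.float64(8.971693615697285)) [-0.504  0.053  0.329]
[[-0.226  0.971  0.083]
 [ 0.968  0.214  0.132]
 [ 0.11   0.11  -0.988]]
```

```bash
python3 - <<'E'
from h import *
np.set_printoptions(precision=3,suppress=True)
mplan([([.32,.2,.3],-40,8),([.42,0,.3],-40,8),([.38,-.24,.3],-40,8)])
E
```

```text
[-0.03, 0.94, 0.07, -1.0]
[-0.11, 0.93, 0.07, -1.0]
[-0.19, 0.92, 0.07, -1.0]
[-0.27, 0.9, 0.07, -1.0]
[-0.35, 0.87, 0.07, -1.0]
[-0.42, 0.84, 0.07, -1.0]
[-0.49, 0.8, 0.07, -1.0]
[-0.56, 0.75, 0.07, -1.0]
--
[-0.84, -0.41, -0.08, -1.0]
[-0.8, -0.48, -0.08, -1.0]
[-0.75, -0.54, -0.08, -1.0]
[-0.7, -0.61, -0.08, -1.0]
[-0.65, -0.67, -0.08, -1.0]
[-0.59, -0.72, -0.08, -1.0]
[-0.52, -0.77, -0.08, -1.0]
[-0.45, -0.81, -0.08, -1.0]
--
[0.21, -0.98, -0.15, -1.0]
[0.29, -0.96, -0.15, -1.0]
[0.38, -0.93, -0.15, -1.0]
[0.46, -0.89, -0.15, -1.0]
[0.53, -0.85, -0.15, -1.0]
[0.6, -0.8, -0.15, -1.0]
[0.67, -0.75, -0.15, -1.0]
[0.73, -0.68, -0.15, -1.0]
--
[[-0.727 -0.681  0.083]
 [-0.669  0.731  0.132]
 [-0.151  0.04  -0.988]]
```

play_rows(plan=[{"claw":1,"dx":-0.03,"dy":0.94,"dz":0.07,"yaw":-1},{"claw":1,"dx":-0.11,"dy":0.93,"dz":0.07,"yaw":-1},{"claw":1,"dx":-0.19,"dy":0.92,"dz":0.07,"yaw":-1},{"claw":1,"dx":-0.27,"dy":0.9,"dz":0.07,"yaw":-1},{"claw":1,"dx":-0.35,"dy":0.87,"dz":0.07,"yaw":-1},{"claw":1,"dx":-0.42,"dy":0.84,"dz":0.07,"yaw":-1},{"claw":1,"dx":-0.49,"dy":0.8,"dz":0.07,"yaw":-1},{"claw":1,"dx":-0.56,"dy":0.75,"dz":0.07,"yaw":-1}])

```text
time_s: 9.0
ee_pos: [0.3155, 0.1945, 0.2991]
eef_rot: [0.325, 0.942, 0.075, 0.018]
force: [-0.3, -0.3, 0.0]
gripper_width: 0.0854
grasp_force: 0.0
```

play_rows(plan=[{"claw":1,"dx":-0.84,"dy":-0.41,"dz":-0.08,"yaw":-1},{"claw":1,"dx":-0.8,"dy":-0.48,"dz":-0.08,"yaw":-1},{"claw":1,"dx":-0.75,"dy":-0.54,"dz":-0.08,"yaw":-1},{"claw":1,"dx":-0.7,"dy":-0.61,"dz":-0.08,"yaw":-1},{"claw":1,"dx":-0.65,"dy":-0.67,"dz":-0.08,"yaw":-1},{"claw":1,"dx":-0.59,"dy":-0.72,"dz":-0.08,"yaw":-1},{"claw":1,"dx":-0.52,"dy":-0.77,"dz":-0.08,"yaw":-1},{"claw":1,"dx":-0.45,"dy":-0.81,"dz":-0.08,"yaw":-1}])

```text
time_s: 9.67
ee_pos: [0.4107, -0.0093, 0.2999]
eef_rot: [-0.017, 0.997, 0.065, 0.043]
force: [0.6, 1.0, 0.5]
gripper_width: 0.0855
grasp_force: 0.0
```

play_rows(plan=[{"claw":1,"dx":0.21,"dy":-0.98,"dz":-0.15,"yaw":-1},{"claw":1,"dx":0.29,"dy":-0.96,"dz":-0.15,"yaw":-1},{"claw":1,"dx":0.38,"dy":-0.93,"dz":-0.15,"yaw":-1},{"claw":1,"dx":0.46,"dy":-0.89,"dz":-0.15,"yaw":-1},{"claw":1,"dx":0.53,"dy":-0.85,"dz":-0.15,"yaw":-1},{"claw":1,"dx":0.6,"dy":-0.8,"dz":-0.15,"yaw":-1},{"claw":1,"dx":0.67,"dy":-0.75,"dz":-0.15,"yaw":-1},{"claw":1,"dx":0.73,"dy":-0.68,"dz":-0.15,"yaw":-1}])

```text
time_s: 10.33
ee_pos: [0.3651, -0.2485, 0.3009]
eef_rot: [-0.357, 0.931, 0.046, 0.062]
force: [1.8, 0.0, 0.6]
gripper_width: 0.0854
grasp_force: 0.0
```

play_rows(plan=[{"claw":1,"dx":0,"dy":0,"dz":0,"yaw":-1},{"claw":1,"dx":0,"dy":0,"dz":0,"yaw":-1},{"claw":1,"dx":0,"dy":0,"dz":0,"yaw":-1},{"claw":1,"dx":0,"dy":0,"dz":0,"yaw":-1},{"claw":1,"dx":0,"dy":0,"dz":0,"yaw":-1},{"claw":1,"dx":0,"dy":0,"dz":0,"yaw":-1},{"claw":1,"dx":0,"dy":0,"dz":0,"yaw":-1},{"claw":1,"dx":0,"dy":0,"dz":0,"yaw":-1}])

```text
time_s: 11.0
ee_pos: [0.3656, -0.247, 0.3008]
eef_rot: [-0.654, 0.753, 0.022, 0.074]
force: [-0.2, -1.1, -0.4]
gripper_width: 0.0856
grasp_force: 0.0
```

play_rows(plan=[{"claw":1,"dx":0,"dy":0,"dz":0,"yaw":-1},{"claw":1,"dx":0,"dy":0,"dz":0,"yaw":-1},{"claw":1,"dx":0,"dy":0,"dz":0,"yaw":-1},{"claw":1,"dx":0,"dy":0,"dz":0,"yaw":-1},{"claw":1,"dx":0,"dy":0,"dz":0,"yaw":-1},{"claw":1,"dx":0,"dy":0,"dz":0,"yaw":-1},{"claw":1,"dx":0,"dy":0,"dz":0,"yaw":-1},{"claw":1,"dx":0,"dy":0,"dz":0,"yaw":-1}])

```text
time_s: 11.67
ee_pos: [0.3656, -0.247, 0.3009]
eef_rot: [0.872, -0.484, 0.004, -0.077]
force: [-0.3, 0.1, 0.4]
gripper_width: 0.0854
grasp_force: 0.0
```

```bash
python3 - <<'E'
from h import *
np.set_printoptions(precision=3,suppress=True)
st=state();print(st["time_s"],st["q"],ang(),st["force"]);p,M=tool();print(M)
print("tangential step 20mm:",M.T@[-.533*.667,-.846*.667,0])
E
```

```text
11.6667 [-0.709  0.007 -0.262  1.324  0.153 -2.839] (array([ 0.366, -0.247,  0.301]), np.float64(-57.781193318216495), np.float64(8.876580607199703)) [-0.291  0.07   0.385]
[[ 0.532 -0.843  0.082]
 [-0.844 -0.52   0.131]
 [-0.067 -0.139 -0.988]]
tangential step 20mm: [ 0.287  0.593 -0.103]
```

play_rows(plan=[{"claw":1,"dx":-0.3,"dy":-0.55,"dz":0.1,"yaw":-1},{"claw":1,"dx":-0.35,"dy":-0.53,"dz":0.1,"yaw":-1},{"claw":1,"dx":-0.4,"dy":-0.5,"dz":0.1,"yaw":-1},{"claw":1,"dx":-0.44,"dy":-0.46,"dz":0.1,"yaw":-1},{"claw":1,"dx":0,"dy":0,"dz":0,"yaw":-1},{"claw":1,"dx":0,"dy":0,"dz":0,"yaw":-0.5},{"claw":1,"dx":0,"dy":0,"dz":0,"yaw":0},{"claw":1,"dx":0,"dy":0,"dz":0,"yaw":0}])

```text
time_s: 12.33
ee_pos: [0.386, -0.1719, 0.3003]
eef_rot: [0.961, -0.266, 0.022, -0.073]
force: [-0.1, -0.9, 0.5]
gripper_width: 0.0852
grasp_force: 0.0
```

```bash
python3 - <<'E'
from h import *
np.set_printoptions(precision=3,suppress=True)
st=state();print(st["time_s"],st["q"],ang(),st["force"]);p,M=tool();print(M)
print("tangential step 20mm:",M.T@[-.533*.667,-.846*.667,0])
E
```

```text
12.3333 [-0.539 -0.052 -0.322  1.298  0.153 -3.141] (array([ 0.386, -0.172,  0.3  ]), np.float64(-30.927097727311885), np.float64(8.784445814424107)) [-0.1   -0.939  0.502]
[[ 0.858 -0.507  0.082]
 [-0.514 -0.848  0.129]
 [ 0.004 -0.153 -0.988]]
tangential step 20mm: [-0.015  0.659 -0.102]
```

play_rows(plan=[{"claw":1,"dx":0,"dy":0.66,"dz":-0.1,"yaw":0},{"claw":1,"dx":0,"dy":0.66,"dz":-0.1,"yaw":0},{"claw":1,"dx":0,"dy":0.66,"dz":-0.1,"yaw":0},{"claw":1,"dx":0,"dy":0.66,"dz":-0.1,"yaw":0},{"claw":1,"dx":0,"dy":0.66,"dz":-0.1,"yaw":0},{"claw":1,"dx":0,"dy":0.66,"dz":-0.08,"yaw":0},{"claw":1,"dx":0,"dy":0,"dz":0,"yaw":0},{"claw":1,"dx":0,"dy":0,"dz":0,"yaw":0}])

```text
time_s: 13.0
ee_pos: [0.358, -0.217, 0.3027]
eef_rot: [0.951, -0.305, 0.016, -0.045]
force: [0.2, -0.9, -0.1]
gripper_width: 0.0858
grasp_force: 0.0
```

```bash
python3 - <<'E'
from h import *
np.set_printoptions(precision=3,suppress=True)
st=state();print(st["time_s"],st["q"],ang(),st["force"]);p,M=tool();print(M)
E
```

```text
13.0 [-0.62  -0.057 -0.315  1.309  0.095 -3.141] (array([ 0.358, -0.217,  0.303]), np.float64(-35.56095046178628), np.float64(5.42757960221814)) [ 0.225 -0.905 -0.062]
[[ 0.813 -0.579  0.058]
 [-0.582 -0.81   0.075]
 [ 0.004 -0.095 -0.996]]
```

play_rows(plan=[{"claw":1,"dx":0,"dy":0.83,"dz":-0.08,"yaw":0},{"claw":1,"dx":0,"dy":0.83,"dz":-0.07,"yaw":0},{"claw":1,"dx":0,"dy":0.83,"dz":-0.06,"yaw":0},{"claw":1,"dx":0,"dy":0.83,"dz":-0.05,"yaw":0},{"claw":1,"dx":0,"dy":0.83,"dz":-0.04,"yaw":0},{"claw":1,"dx":0,"dy":0.83,"dz":-0.03,"yaw":0},{"claw":1,"dx":0,"dy":0.83,"dz":-0.02,"yaw":0},{"claw":1,"dx":0,"dy":0.5,"dz":0,"yaw":0}])

```text
time_s: 13.67
ee_pos: [0.3068, -0.2836, 0.3028]
eef_rot: [0.931, -0.365, 0.001, 0.001]
force: [-0.1, 0.2, -0.1]
gripper_width: 0.0851
grasp_force: 0.0
```

```bash
python3 - <<'E'
from h import *
np.set_printoptions(precision=3,suppress=True)
st=state();print(st["time_s"],st["q"],ang(),st["force"]);p,M=tool();print(M)
mplan([([.42,-.1,.27],60-360*0,8)])
E
```

```text
13.6667 [-0.746 -0.056 -0.31   1.313 -0.    -3.141] (array([ 0.307, -0.284,  0.303]), np.float64(-42.799984983565324), np.float64(0.16019718142523826)) [-0.143  0.24  -0.098]
[[ 0.734 -0.679  0.002]
 [-0.679 -0.734 -0.002]
 [ 0.003  0.    -1.   ]]
[-0.17, -0.88, 0.14, 1.5]
[-0.29, -0.85, 0.14, 1.5]
[-0.4, -0.81, 0.14, 1.5]
[-0.5, -0.75, 0.14, 1.5]
[-0.59, -0.68, 0.14, 1.5]
[-0.68, -0.59, 0.14, 1.5]
[-0.75, -0.5, 0.14, 1.5]
[-0.81, -0.4, 0.14, 1.5]
--
[[-0.222 -0.975  0.002]
 [-0.975  0.222 -0.002]
 [ 0.002 -0.002 -1.   ]]
```

```bash
python3 - <<'E'
from h import *
mplan([([.42,-.07,.27],17.4,8),([.478,.144,.19],17.4,8)])
E
```

```text
[-0.26, -0.97, 0.14, 0.43]
[-0.3, -0.96, 0.14, 0.43]
[-0.33, -0.95, 0.14, 0.43]
[-0.37, -0.94, 0.14, 0.43]
[-0.4, -0.92, 0.14, 0.43]
[-0.44, -0.91, 0.14, 0.43]
[-0.47, -0.89, 0.14, 0.43]
[-0.51, -0.87, 0.14, 0.43]
--
[-0.65, -0.65, 0.33, 0.43]
[-0.68, -0.63, 0.33, 0.43]
[-0.7, -0.6, 0.33, 0.43]
[-0.72, -0.57, 0.33, 0.43]
[-0.75, -0.55, 0.33, 0.43]
[-0.77, -0.52, 0.33, 0.43]
[-0.79, -0.49, 0.33, 0.43]
[-0.8, -0.46, 0.33, 0.43]
--
[[ 0.21473301 -0.97667093  0.00190319]
 [-0.97666982 -0.21473675 -0.00204824]
 [ 0.00240914 -0.00141897 -0.99999609]]
```

play_rows(plan=[{"claw":1,"dx":-0.26,"dy":-0.95,"dz":0.14,"yaw":0.5},{"claw":1,"dx":-0.3,"dy":-0.94,"dz":0.14,"yaw":0.43},{"claw":1,"dx":-0.33,"dy":-0.93,"dz":0.14,"yaw":0.43},{"claw":1,"dx":-0.37,"dy":-0.92,"dz":0.14,"yaw":0.43},{"claw":1,"dx":-0.4,"dy":-0.91,"dz":0.14,"yaw":0.43},{"claw":1,"dx":-0.44,"dy":-0.9,"dz":0.14,"yaw":0.43},{"claw":1,"dx":-0.47,"dy":-0.88,"dz":0.14,"yaw":0.43},{"claw":1,"dx":-0.51,"dy":-0.86,"dz":0.14,"yaw":0.43}])

```text
time_s: 14.33
ee_pos: [0.4187, -0.0704, 0.2692]
eef_rot: [0.864, -0.503, 0.002, -0.0]
force: [0.7, -0.3, -0.1]
gripper_width: 0.0854
grasp_force: 0.0
```

play_rows(plan=[{"claw":1,"dx":-0.65,"dy":-0.65,"dz":0.33,"yaw":0.43},{"claw":1,"dx":-0.68,"dy":-0.63,"dz":0.33,"yaw":0.43},{"claw":1,"dx":-0.7,"dy":-0.6,"dz":0.33,"yaw":0.43},{"claw":1,"dx":-0.72,"dy":-0.57,"dz":0.33,"yaw":0.43},{"claw":1,"dx":-0.75,"dy":-0.55,"dz":0.33,"yaw":0.43},{"claw":1,"dx":-0.77,"dy":-0.52,"dz":0.33,"yaw":0.43},{"claw":1,"dx":-0.79,"dy":-0.49,"dz":0.33,"yaw":0.43},{"claw":1,"dx":-0.8,"dy":-0.46,"dz":0.33,"yaw":0.36}])

```text
time_s: 15.0
ee_pos: [0.4766, 0.1438, 0.1895]
eef_rot: [0.782, -0.624, 0.002, -0.0]
force: [0.7, -0.9, 0.4]
gripper_width: 0.0854
grasp_force: 0.0
```

```bash
python3 - <<'E'
from h import *
st=state();print(st["time_s"],st["q"],ang())
im=grab_frame("wrist")[:,:,::-1].copy();cv2.imwrite("pics/w2raw.png",im)
J=lambda x,y,z:[.4762+x*.215+y*.977,.154-x*.977+y*.215,z]
for P in [J(77,0,.0295),J(.077,0,.0295),J(-.005,.018,.091),J(.025,.018,.091),J(-.005,-.018,.091),J(.025,-.018,.091),J(.092,.037,.008),J(.092,-.037,.008),[.4781,-.1011,.054]]:
    u=proj("wrist",P,st)[0]
    if abs(u).max()<2000: cv2.circle(im,tuple(int(round(v)) for v in u),3,(0,255,0),1);print(np.round(u))
cv2.imwrite("pics/w2.png",im)
E
```

```text
15.0 [ 0.29448653  0.14247641 -0.36154729  1.06433596 -0.00206037 -1.49972404] (array([0.47655123, 0.14382813, 0.18952976]), np.float64(-77.19958908456293), np.float64(0.18283025430072908))
[ 271. 1114.]
[276. 127.]
[255. 228.]
[254. 194.]
[296. 228.]
[297. 195.]
[241. 110.]
[312. 111.]
[ 351. -120.]
```

View pics/w2.png

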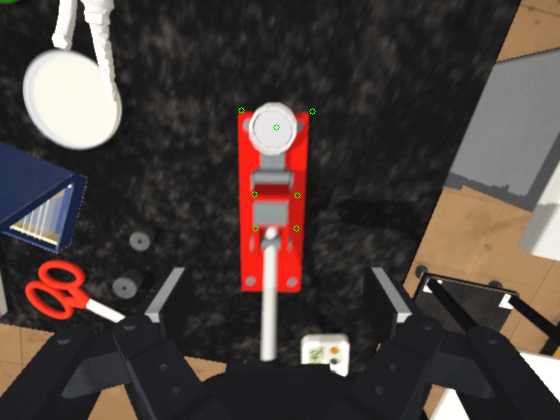

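The wrist view shows the jack below the gripper: saddle at (272.5, 128), sole corners (239,112), (309,112), (240,292), (301,292). The predicted points fall within 3 px.

```bash
python3 - <<'E'
from h import *
np.set_printoptions(precision=4,suppress=True)
st=state()
S=ray("wrist",(272.5,128),.0295,st); c=[ray("wrist",p,.008,st) for p in [(239,112),(309,112),(240,292),(301,292)]]
f,r=(c[0]+c[1])/2,(c[2]+c[3])/2; d=(f-r)[:2];L=np.linalg.norm(d);d/=L
print(S,f,r,L,np.degrees(np.arctan2(d[1],d[0])),np.linalg.norm(c[0]-c[1]),np.linalg.norm(c[2]-c[3]))
print("origin via saddle",S[:2]-.077*d,"via front",f[:2]-.092*d)
print([ray("wrist",p,.091,st) for p in [(271,215)]])
st2=st
g=[ray("wrist",p,.024,st) for p in [(140,241),(125,285)]];print(g)
E
```

```text
[0.4967 0.0851 0.0295] [0.4988 0.0705 0.008 ] [0.4559 0.2816 0.008 ] 0.2154325727768672 -78.51223926144942 0.07199766736055106 0.0768569306716573
origin via saddle [0.4814 0.1606] via front [0.4805 0.1607]
[array([0.482 , 0.1517, 0.091 ])]
[array([0.6156, 0.2388, 0.024 ]), array([0.6285, 0.3004, 0.024 ])]
```

play_rows(plan=[{"claw":1,"dx":-0.05,"dy":-0.07,"dz":0.7,"yaw":0.1},{"claw":1,"dx":-0.04,"dy":-0.07,"dz":0.7,"yaw":0.1},{"claw":1,"dx":-0.04,"dy":-0.07,"dz":0.7,"yaw":0},{"claw":1,"dx":0,"dy":0,"dz":0.7,"yaw":0},{"claw":1,"dx":0,"dy":0,"dz":0.7,"yaw":0},{"claw":1,"dx":0,"dy":0,"dz":0.7,"yaw":0},{"claw":1,"dx":0,"dy":0,"dz":0.5,"yaw":0},{"claw":1,"dx":0,"dy":0,"dz":0.25,"yaw":0}])

```text
time_s: 15.72
ee_pos: [0.4806, 0.1468, 0.0395]
eef_rot: [0.777, -0.63, 0.001, 0.001]
force: [-0.2, -0.3, 1.0]
gripper_width: 0.0853
grasp_force: 0.0
```

play_rows(newtons=50, plan=[{"claw":0.3,"dx":0,"dy":0,"dz":0,"yaw":0},{"claw":0.2,"dx":0,"dy":0,"dz":0,"yaw":0},{"claw":0.2,"dx":0,"dy":0,"dz":0,"yaw":0},{"claw":0.2,"dx":0,"dy":0,"dz":0,"yaw":0},{"claw":0.2,"dx":0,"dy":0,"dz":0,"yaw":0},{"claw":0.2,"dx":0,"dy":0,"dz":0,"yaw":0},{"claw":0.2,"dx":0,"dy":0,"dz":0,"yaw":0},{"claw":0.2,"dx":0,"dy":0,"dz":0,"yaw":0}])

```text
time_s: 16.38
ee_pos: [0.4825, 0.1478, 0.0428]
eef_rot: [0.777, -0.63, 0.002, -0.001]
force: [-1.8, -0.6, 5.8]
gripper_width: 0.0358
grasp_force: 52.7
```

```bash
python3 - <<'E'
from h import *
st=state();print(st["time_s"],st["q"],ang(),st["force"])
cv2.imwrite("pics/w3.png",grab_frame("wrist")[:,:,::-1])
for t in ["saddle","lift_pad"]:
    print(t,[(r["at"],round(r["p"],2)) for r in recognise(t,"wrist")[:2]])
E
```

```text
16.3833 [ 0.29850497  0.29382978 -0.54193749  0.73135887 -0.00190062 -1.48036722] (array([0.48252173, 0.1478134 , 0.04280316]), np.float64(-78.07850194211717), np.float64(0.23680976373339335)) [-1.81651411 -0.64551889  5.82287234]
saddle [([278.0, 155.5], 0.74)]
lift_pad []
```

View pics/w3.png

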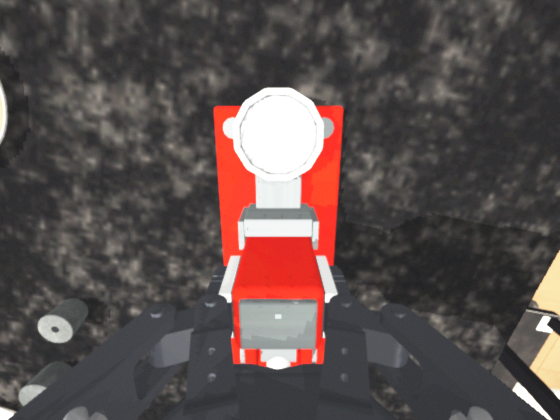

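Jack column is gripped (opening 35.8 mm); rim seen centred at (279, 134).

```bash
python3 - <<'E'
from h import *
np.set_printoptions(precision=4,suppress=True)
st=state();p,M=tool(st)
for u in [(279,134),(233,134),(325,134),(279,88)]:
    S=ray("wrist",u,.0295,st);print(S,M.T@(S-p))
off=.067
# go to 45 mm short of the pad, heading -85.1
a=np.radians(-85.1);d=np.array([np.cos(a),np.sin(a),0])
pad=np.array([.4781,-.1011,0]); T=pad-d*(off+.045)
T[2]=p[2]+.006; print(T)
mplan([(p+[0,0,.006],0,2),(T,7,14)])
E
```

```text
[0.4961 0.0787 0.0295] [0.0705 0.001  0.0134]
[0.5191 0.0835 0.0295] [ 0.0705 -0.0224  0.0135]
[0.4733 0.0738 0.0295] [0.0705 0.0244 0.0133]
[0.5007 0.0574 0.0295] [0.0922 0.001  0.0134]
[0.4685 0.0105 0.0488]
[0.0, -0.0, -0.1, 0.0]
[0.0, -0.0, -0.1, 0.0]
--
[0.31, 0.1, 0.0, 0.1]
[0.31, 0.1, 0.0, 0.1]
[0.31, 0.09, 0.0, 0.1]
[0.32, 0.09, 0.0, 0.1]
[0.32, 0.09, 0.0, 0.1]
[0.32, 0.09, 0.0, 0.1]
[0.32, 0.08, 0.0, 0.1]
[0.32, 0.08, 0.0, 0.1]
[0.32, 0.08, 0.0, 0.1]
[0.32, 0.08, 0.0, 0.1]
[0.32, 0.07, 0.0, 0.1]
[0.32, 0.07, 0.0, 0.1]
[0.32, 0.07, 0.0, 0.1]
[0.32, 0.06, 0.0, 0.1]
--
[[ 0.0858 -0.9963  0.004 ]
 [-0.9963 -0.0858 -0.0007]
 [ 0.0011 -0.004  -1.    ]]
```

play_rows(plan=[{"claw":0.2,"dx":0,"dy":0,"dz":-0.15,"yaw":0},{"claw":0.2,"dx":0,"dy":0,"dz":-0.1,"yaw":0},{"claw":0.2,"dx":0.2,"dy":0.06,"dz":0,"yaw":0.1},{"claw":0.2,"dx":0.31,"dy":0.1,"dz":0,"yaw":0.1},{"claw":0.2,"dx":0.31,"dy":0.1,"dz":0,"yaw":0.1},{"claw":0.2,"dx":0.32,"dy":0.09,"dz":0,"yaw":0.1},{"claw":0.2,"dx":0.32,"dy":0.09,"dz":0,"yaw":0.1},{"claw":0.2,"dx":0.32,"dy":0.09,"dz":0,"yaw":0.1}])

```text
time_s: 17.2
ee_pos: [0.4757, 0.0909, 0.0489]
eef_rot: [0.759, -0.651, 0.001, -0.0]
force: [-0.2, -0.8, -7.4]
gripper_width: 0.0357
grasp_force: 51.3
```

play_rows(plan=[{"claw":0.2,"dx":0.32,"dy":0.08,"dz":0,"yaw":0.1},{"claw":0.2,"dx":0.32,"dy":0.08,"dz":0,"yaw":0.1},{"claw":0.2,"dx":0.32,"dy":0.08,"dz":0,"yaw":0.1},{"claw":0.2,"dx":0.32,"dy":0.08,"dz":0,"yaw":0.1},{"claw":0.2,"dx":0.32,"dy":0.07,"dz":0,"yaw":0.1},{"claw":0.2,"dx":0.32,"dy":0.07,"dz":0,"yaw":0.1},{"claw":0.2,"dx":0.25,"dy":0.06,"dz":0,"yaw":0.1},{"claw":0.2,"dx":0,"dy":0,"dz":0,"yaw":0.1}])

```text
time_s: 17.87
ee_pos: [0.4688, 0.0241, 0.0491]
eef_rot: [0.736, -0.677, 0.002, -0.0]
force: [-0.6, -0.2, -8.1]
gripper_width: 0.0355
grasp_force: 51.2
```

```bash
python3 - <<'E'
from h import *
st=state();print(st["time_s"],ang(),st["force"],st["gripper_width"])
cv2.imwrite("pics/w4.png",grab_frame("wrist")[:,:,::-1])
for t in ["saddle","lift_pad"]:
    print(t,[(r["at"],round(r["p"],2)) for r in recognise(t,"wrist")[:2]])
E
```

```text
17.8667 (array([0.46881956, 0.02413729, 0.04906456]), np.float64(-85.22024810433871), np.float64(0.1731561721878768)) [-0.57139639 -0.20901573 -8.14664189] 0.0354894544684022
saddle [([278.3, 157.7], 0.9), ([272.5, 25.4], 0.69)]
lift_pad [([270.6, 25.2], 0.58)]
```

View pics/w4.png

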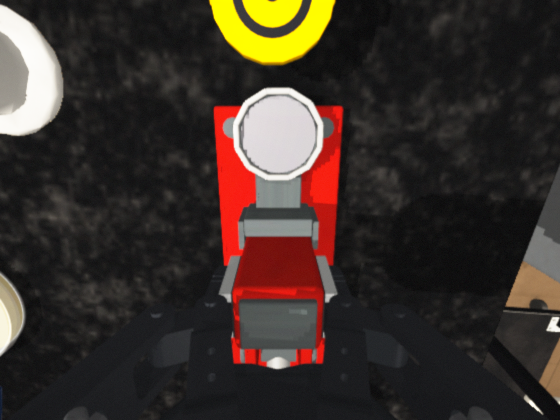

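```bash
python3 - <<'E'
from h import *
np.set_printoptions(precision=4,suppress=True)
st=state();p,M=tool(st)
S=ray("wrist",(279,134),.0358,st); a=np.radians(4.9); yh=np.array([-np.sin(a),np.cos(a),0])
Q=ray("wrist",(272,37.5),.054,st); ring=Q-.016*yh
L=ray("wrist",(273,64),.045,st)-.025*yh; print(ray("wrist",(272,29),.054,st)-.0125*yh)
print("saddle",S,M.T@(S-p),"ring",ring,L)
print("delta tool mm",1e3*M.T@(ring-S))
E
```

```text
[ 0.482  -0.0991  0.054 ]
saddle [ 0.4744 -0.0444  0.0358] [0.0705 0.001  0.0134] ring [ 0.4821 -0.0996  0.054 ] [ 0.4819 -0.1     0.045 ]
delta tool mm [ 55.633   -2.986  -18.1555]
```

Rim at (279,134), ring's lower edge at (272,37): 55 mm more to go, 3 mm sideways, lowering slightly for clearance under the pad.

play_rows(plan=[{"claw":0.2,"dx":0,"dy":-0.05,"dz":0.12,"yaw":0},{"claw":0.2,"dx":0.25,"dy":-0.05,"dz":0,"yaw":0},{"claw":0.2,"dx":0.3,"dy":0,"dz":0,"yaw":0},{"claw":0.2,"dx":0.3,"dy":0,"dz":0,"yaw":0},{"claw":0.2,"dx":0.3,"dy":0,"dz":0,"yaw":0},{"claw":0.2,"dx":0.3,"dy":0,"dz":0,"yaw":0},{"claw":0.2,"dx":0.25,"dy":0,"dz":0,"yaw":0},{"claw":0.2,"dx":0.15,"dy":0,"dz":0,"yaw":0}])

```text
time_s: 18.68
ee_pos: [0.477, -0.0307, 0.0456]
eef_rot: [0.736, -0.677, 0.002, -0.0]
force: [0.2, -0.3, -8.3]
gripper_width: 0.0353
grasp_force: 51.3
```

```bash
python3 - <<'E'
from h import *
st=state();print(st["time_s"],ang(),st["force"],st["gripper_width"])
cv2.imwrite("pics/w5.png",grab_frame("wrist")[:,:,::-1])
for t in ["saddle","lift_pad"]:
    print(t,[(r["at"],round(r["p"],2)) for r in recognise(t,"wrist")[:2]])
E
```

```text
18.6833 (array([ 0.47704921, -0.03071975,  0.045641  ]), np.float64(-85.15129981201994), np.float64(0.18127939042154445)) [ 0.15993057 -0.34652835 -8.30618169] 0.03530739236051388
saddle [([281.3, 41.9], 0.68), ([278.3, 219.5], 0.6)]
lift_pad [([279.8, 41.9], 0.7)]
```

View pics/w5.png

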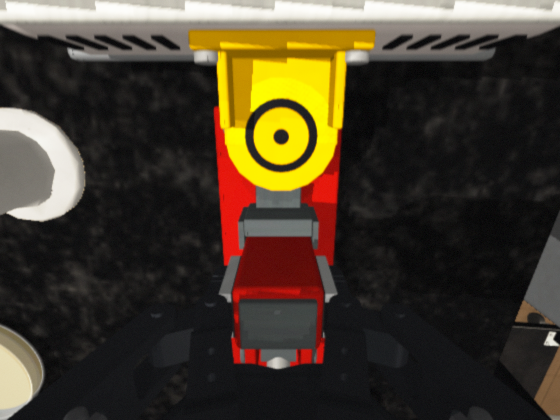

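The lug's dot is at (281,136), right over the toe; I check it against the saddle's known tool offset.

```bash
python3 - <<'E'
from h import *
np.set_printoptions(precision=4,suppress=True)
st=state();p,M=tool(st)
Q=ray("wrist",(281,136),.054,st);print(Q,M.T@(Q-p)-[.0705,.001,0])
E
```

```text
[ 0.4812 -0.1008  0.054 ] [ 0.0007  0.0008 -0.0083]
```

play_rows(plan=[{"claw":0.2,"dx":0,"dy":0,"dz":0.05,"yaw":0},{"claw":0.2,"dx":0,"dy":0,"dz":0.04,"yaw":0},{"claw":0.2,"dx":0,"dy":0,"dz":0,"yaw":0},{"claw":0.5,"dx":0,"dy":0,"dz":0,"yaw":0},{"claw":0.8,"dx":0,"dy":0,"dz":0,"yaw":0},{"claw":0.8,"dx":0,"dy":0,"dz":0,"yaw":0},{"claw":0.8,"dx":0,"dy":0,"dz":0,"yaw":0},{"claw":0.8,"dx":0,"dy":0,"dz":0,"yaw":0}])

```text
time_s: 19.5
ee_pos: [0.4775, -0.0292, 0.0433]
eef_rot: [0.737, -0.676, 0.002, -0.001]
force: [0.0, -0.6, 0.5]
gripper_width: 0.0685
grasp_force: 0.0
```

```bash
python3 - <<'E'
from h import *
np.set_printoptions(precision=4,suppress=True)
st=state();print(st["time_s"],ang(),st["force"],st["gripper_width"])
im=grab_frame("wrist")
print([recognise(t,"wrist")[:1] for t in ["lift_pad"]])
# dark dot in the lug
g=im[120:155,265:300].astype(int).sum(2);v,u=np.nonzero(g<150)
m=(abs(u-16)<7)&(abs(v-16)<7);print(u[m].mean()+265,v[m].mean()+120,m.sum())
p,M=tool(st);Q=ray("wrist",(u[m].mean()+265,v[m].mean()+120),.054,st);print(Q,M.T@(Q-p)-[.0705,.001,0])
E
```

```text
19.5 (array([ 0.4775, -0.0292,  0.0433]), np.float64(-85.06763051276486), np.float64(0.22034679331683762)) [ 0.0307 -0.6084  0.4738] 0.0685110669390769
[[{'at': [281.2, 41.2], 'p': 0.86}]]
281.765625 135.046875 128
[ 0.4815 -0.101   0.054 ] [ 0.0013  0.0011 -0.0106]
```

play_rows(newtons=40, plan=[{"claw":0.8,"dx":0,"dy":0,"dz":-0.4,"yaw":0},{"claw":0.8,"dx":0,"dy":0,"dz":-0.8,"yaw":0},{"claw":0.8,"dx":0,"dy":0,"dz":-0.9,"yaw":0},{"claw":0.8,"dx":0,"dy":0,"dz":-0.9,"yaw":0},{"claw":0.6,"dx":0,"dy":0,"dz":-0.9,"yaw":0},{"claw":0,"dx":0,"dy":0,"dz":-0.9,"yaw":0},{"claw":0,"dx":0,"dy":0,"dz":-0.8,"yaw":0},{"claw":0,"dx":-0.3,"dy":0,"dz":-0.2,"yaw":0}])

```text
time_s: 20.27
ee_pos: [0.478, -0.0209, 0.221]
eef_rot: [0.736, -0.677, 0.004, -0.002]
force: [1.0, 0.2, 0.3]
gripper_width: 0.0203
grasp_force: 0.0
```

play_rows(plan=[{"claw":0,"dx":-0.7,"dy":0,"dz":0,"yaw":0},{"claw":0,"dx":-0.8,"dy":0,"dz":0,"yaw":0},{"claw":0,"dx":-0.8,"dy":0,"dz":0,"yaw":0},{"claw":0,"dx":-0.8,"dy":0,"dz":0,"yaw":0},{"claw":0,"dx":-0.8,"dy":0,"dz":0,"yaw":0},{"claw":0,"dx":-0.8,"dy":0,"dz":0,"yaw":0},{"claw":0,"dx":-0.6,"dy":0,"dz":0,"yaw":0},{"claw":0,"dx":0,"dy":0,"dz":0,"yaw":0}])

```text
time_s: 20.93
ee_pos: [0.4613, 0.1412, 0.2159]
eef_rot: [0.738, -0.675, 0.001, -0.001]
force: [-0.3, -0.4, 0.1]
gripper_width: 0.0001
grasp_force: 0.0
```

```bash
python3 - <<'E'
from h import *
np.set_printoptions(precision=4,suppress=True)
st=state();print(st["time_s"],st["q"],ang(),st["force"],st["gripper_width"])
im=grab_frame("wrist")[:,:,::-1].copy()
for t in ["saddle","lift_pad","handle_grip"]: print([(r["at"],r["p"]) for r in recognise(t,"wrist")[:2]])
a=np.radians(-85.1);d=np.array([np.cos(a),np.sin(a),0]);O=np.array([.4813,-.1005,0])-.077*d
for x,z in [(-.035,.052),(-.035-.108*.836,.052+.108*.548),(-.035-.212*.836,.052+.212*.548),(.077,.0295)]:
    u=proj("wrist",O+x*d+[0,0,z],st)[0];print(u);cv2.circle(im,tuple(int(v) for v in u),4,(0,255,0),1)
cv2.imwrite("pics/w6.png",im)
E
```

```text
20.9333 [ 0.2972  0.099  -0.3496  1.1205 -0.0003 -1.3631] (array([0.4613, 0.1412, 0.2159]), np.float64(-84.87017882465838), np.float64(0.10002161705852786)) [-0.2897 -0.3997  0.0559] 0.00013374122781983357
[]
[]
[([277.2, 182.1], 0.86)]
[279.0635  54.8906]
[278.6203 163.1517]
[278.0896 292.7583]
[279.7182 -82.9206]
```

View pics/w6.png

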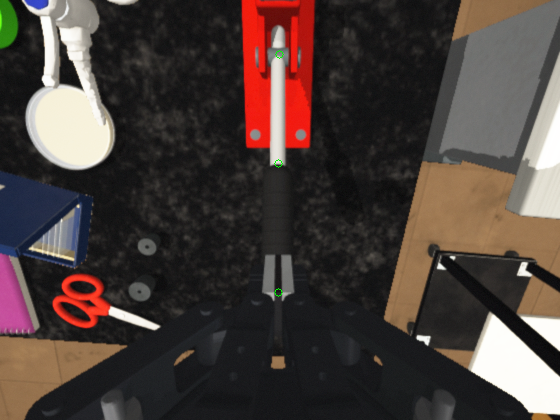

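The projected handle points fall on the bar (grip start at (278,163)), shut fingers are centred over it. Going down to contact and through the arc.

play_rows(plan=[{"claw":0,"dx":0,"dy":0,"dz":0.3,"yaw":0},{"claw":0,"dx":0,"dy":0,"dz":0.4,"yaw":0},{"claw":0,"dx":0,"dy":0,"dz":0.4,"yaw":0},{"claw":0,"dx":0,"dy":0,"dz":0.3,"yaw":0},{"claw":0,"dx":0,"dy":0,"dz":0.2,"yaw":0},{"claw":0,"dx":0,"dy":0,"dz":0.15,"yaw":0},{"claw":0,"dx":0,"dy":0,"dz":0.1,"yaw":0},{"claw":0,"dx":0,"dy":0,"dz":0,"yaw":0}])

```text
time_s: 21.8
ee_pos: [0.462, 0.138, 0.1607]
eef_rot: [0.737, -0.676, 0.001, -0.0]
force: [-0.6, -0.3, 0.4]
gripper_width: -0.0001
grasp_force: 0.0
```

play_rows(plan=[{"claw":0,"dx":-0.11,"dy":0,"dz":0.17,"yaw":0},{"claw":0,"dx":-0.11,"dy":0,"dz":0.17,"yaw":0},{"claw":0,"dx":-0.11,"dy":0,"dz":0.17,"yaw":0},{"claw":0,"dx":-0.11,"dy":0,"dz":0.17,"yaw":0},{"claw":0,"dx":-0.09,"dy":0,"dz":0.19,"yaw":0},{"claw":0,"dx":-0.09,"dy":0,"dz":0.19,"yaw":0},{"claw":0,"dx":-0.09,"dy":0,"dz":0.19,"yaw":0},{"claw":0,"dx":-0.09,"dy":0,"dz":0.19,"yaw":0}])

```text
time_s: 22.47
ee_pos: [0.4603, 0.1622, 0.1177]
eef_rot: [0.737, -0.676, 0.002, -0.0]
force: [-1.2, -2.0, 7.0]
gripper_width: -0.0002
grasp_force: 3.4
```

```bash
python3 - <<'E'
from h import *
st=state();print(st["time_s"],ang(),st["force"])
im=grab_frame("wrist")[:,:,::-1];cv2.imwrite("pics/w7.png",im)
E
```

```text
22.4667 (array([0.46032138, 0.16223225, 0.11768687]), np.float64(-85.06620414223623), np.float64(0.19330920953959)) [-1.16518963 -1.99446608  6.99448029]
```

play_rows(plan=[{"claw":0,"dx":-0.06,"dy":0,"dz":0.2,"yaw":0},{"claw":0,"dx":-0.06,"dy":0,"dz":0.2,"yaw":0},{"claw":0,"dx":-0.06,"dy":0,"dz":0.2,"yaw":0},{"claw":0,"dx":-0.06,"dy":0,"dz":0.2,"yaw":0},{"claw":0,"dx":-0.03,"dy":0,"dz":0.2,"yaw":0},{"claw":0,"dx":-0.03,"dy":0,"dz":0.2,"yaw":0},{"claw":0,"dx":-0.03,"dy":0,"dz":0.2,"yaw":0},{"claw":0,"dx":-0.02,"dy":0,"dz":0.15,"yaw":0}])

```text
time_s: 23.18
ee_pos: [0.4593, 0.1741, 0.0716]
eef_rot: [0.737, -0.676, 0.0, -0.002]
force: [-3.5, 4.7, 8.2]
gripper_width: -0.0001
grasp_force: 3.9
```

```bash
python3 - <<'E'
from h import *
st=state();print(st["time_s"],ang(),st["force"])
E
```

```text
23.1833 (array([0.45932889, 0.17410721, 0.07158748]), np.float64(-85.03061262216238), np.float64(0.19522990865285253)) [-3.53535371  4.71175849  8.23488077]
```

play_rows(plan=[{"claw":0,"dx":0,"dy":0,"dz":0.07,"yaw":0},{"claw":0,"dx":0,"dy":0,"dz":0.07,"yaw":0},{"claw":0,"dx":0,"dy":0,"dz":0.07,"yaw":0},{"claw":0,"dx":0,"dy":0,"dz":0,"yaw":0},{"claw":0,"dx":0,"dy":0,"dz":0,"yaw":0},{"claw":0,"dx":0,"dy":0,"dz":0,"yaw":0},{"claw":0,"dx":0,"dy":0,"dz":0,"yaw":0},{"claw":0,"dx":0,"dy":0,"dz":0,"yaw":0}])

```text
time_s: 23.85
ee_pos: [0.4594, 0.1745, 0.0664]
eef_rot: [0.737, -0.676, -0.0, -0.002]
force: [-4.9, 3.9, 14.7]
gripper_width: 0.0
grasp_force: 7.5
```

```bash
python3 - <<'E'
from h import *
st=state();print(st["time_s"],ang(),st["force"])
a=grab_frame("wrist")[:,:,::-1];cv2.imwrite("pics/w8.png",a)
b=grab_frame("scene")[:,:,::-1];c=grab_frame("top")[:,:,::-1]
b=cv2.resize(b[130:330,180:430],(400,320),interpolation=cv2.INTER_CUBIC);c=cv2.resize(c[140:300,230:430],(400,320),interpolation=cv2.INTER_CUBIC)
cv2.imwrite("pics/bc8.png",np.hstack([b,c]))
E
```

```text
23.85 (array([0.45941217, 0.1744576 , 0.06639417]), np.float64(-85.02112244335687), np.float64(0.2470105472795396)) [-4.92676793  3.87306577 14.68409529]
```

View pics/bc8.png

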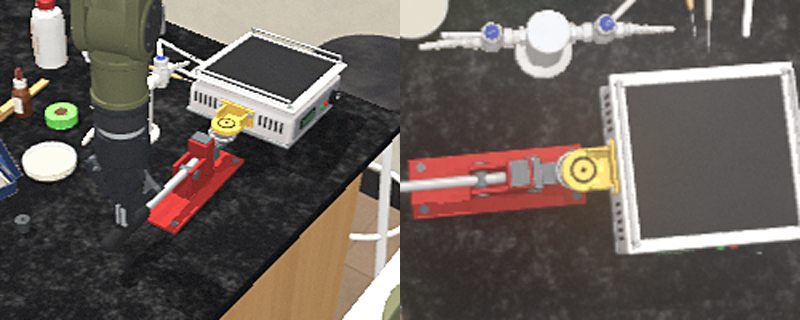

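View pics/w8.png

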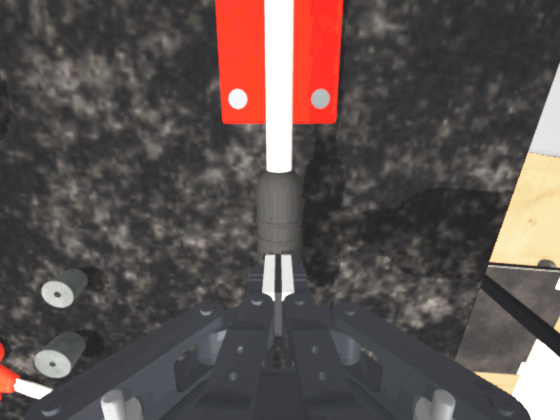

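Scene and top views show the lug side tipped up on the saddle; the wrist view shows fingers on the grip near (280, 260) and sole rear corners at (222,124) and (337,124). The force rose to 14.7 N, so the handle is at its stop. I check that the jack has not shifted.

```bash
python3 - <<'E'
from h import *
np.set_printoptions(precision=4,suppress=True)
st=state()
def jack(s,l,r):
    A,B=ray("wrist",l,.008,s),ray("wrist",r,.008,s); e=(B-A)[:2]; h=np.degrees(np.arctan2(e[1],e[0]))+0
    return (A+B)/2,np.linalg.norm(e),h
st6=dict(ee_pos=np.array([.4613,.1412,.2159]),eef_rot=np.array([.738,-.675,.001,-.001]))
print(jack(st6,(247,147.5),(310,147.5)));print(jack(st,(222,124),(337.5,124)))
a=np.radians(-85.1);d=np.array([np.cos(a),np.sin(a),0])
m=jack(st,(222,124),(337.5,124))[0]; print("saddle",m+.2*d)
# top: ring before (318.5,226) and now crop(584,170)/2
print("ring before",ray("top",(318.5,226),.054),"now",ray("top",(230+584/2,140+170/2),.0735),"force",st["force"],st["torque"])
E
```

```text
(array([0.4644, 0.1003, 0.008 ]), np.float64(0.07313220523173206), np.float64(-174.866109136245))
(array([0.4644, 0.1013, 0.008 ]), np.float64(0.07490250205696873), np.float64(-175.00756909434674))
saddle [ 0.4815 -0.0979  0.008 ]
ring before [ 0.4781 -0.1011  0.054 ] now [ 0.4762 -0.5771  0.0735] force [-5.2822  4.0547 15.5378] [ 0.953   1.1393 -0.0341]
```

```bash
python3 - <<'E'
from h import *
im=cv2.imread("pics/bc8.png")
print("ring now",ray("top",(230+(584-400)/2,140+170/2),.0735))
import time
st=state();print(st["time_s"],st["ee_pos"],st["force"],st["qd"])
E
```

```text
ring now [ 0.47849336 -0.10761475  0.0735    ]
24.0 [0.45946683 0.174498   0.06641919] [-5.28218129  4.05470306 15.53784746] [ 0.00060747  0.00083131  0.00110511  0.00078485 -0.00022254 -0.00067434]
```

```bash
python3 -c "
from workcell import *
print(hand_in()); print(state()['force'])"
```

```text
the job is handed in; nothing more can be done
None
the job is handed in; nothing more can be done
```

I handed the job in at about 24 s; no verdict came back, but by my last measurements the jack holds the lug side up, handle at its stop under about 15 N, saddle about 6–7 mm off the pad (limit 12 mm), spare feet untouched.

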